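Pressurise the analyser's wash line with the hand pump

TASK

Bring the analyser's wash line up to pressure: first push the vent lever on the pump unit shut, all the way to its stop, and only then pump the plunger with full strokes, letting it rise each time, until the indicator pin stands fully out. Only push with the fingers; do not touch the pin itself, and leave the tube rack, bottle and marker where they are. Finish with the vent shut and the plunger back up, the arm clear of everything.

Things in the scene. Friction and masses are not known exactly. Their poses are not given: they have to be found in the camera images.
- pump: Hand pump unit fixed to the bench: grey box 150 (x) x 260 (y) x 110 mm high with a black foot; origin at the centre of its underside, x points to its back, y along its long side, z up. On its top, in this frame: plunger at (0, +10 mm), indicator pin at (0, +85 mm), vent lever's pivot at (-20, -85 mm). The unit may stand yawed up to 0.4 rad.
- plunger_top (a point): Centre of the upper face of the plunger's round black cap (diameter 48 mm, 14 mm thick, on a 16 mm steel rod). It is 168 mm above the bench when up and sinks as the plunger is pressed.
- plunger (a joint): How far the plunger is pressed down, m: 0 up, 0.030 at the bottom stop. A spring (4 N at the top, 10 N at the bottom, plus up to about 5 N while it is pumping) brings it back up by itself in about 0.3 s when let go. A full stroke goes down at least 27 mm and then comes back up to within 2 mm of the top; shorter ones raise the pin less or not at all.
- pin (a joint): How far the indicator pin has risen, m. Starts between 0.001 and 0.009. Each full stroke of the plunger raises it by 6 to 8 mm (the first one by 9 to 15 mm); it stays up (within 2 mm) while the plunger comes back, and after four or five full strokes it stands fully out, at 0.038 to 0.040, where further strokes do nothing.
- pin_head: The visible steel indicator pin, 16 mm in diameter, in a dark collar on the unit's top. Origin at the centre of its upper end, which stands 120 mm above the bench at joint value 0 and about 158 mm when fully out. Not to be touched.
- vent (a joint): Angle of the vent lever about its vertical pivot, rad: at 0 (open) it points to the unit's -x; it turns anticlockwise seen from above to its stop at 1.4 (shut), where it points nearly to the unit's -y. Starts between 0 and 0.25. Light friction (about 1.5 N at 45 mm from the pivot); it stays where it is left.
- vent_pivot (a point): On the pivot axis of the vent lever, at the level of the lever's upper face, 138 mm above the bench.
- vent_tip (a point): Free end of the vent lever, on its centre line at the level of its upper face (138 mm above the bench). The lever is a plain steel bar 65 mm long from the pivot, 12 mm wide and 16 mm high, its underside 12 mm above the unit's top.
- tube_rack: Bystander: loose orange rack, 150 (x) x 80 (y) mm, with capped sample tubes, 110 mm high; origin at the centre of its underside. Stands beside the unit's +y end.
- bottle: Bystander: loose white bottle, 64 mm diameter, 150 mm high; origin at the centre of its underside. Stands beyond the unit's -y end.
- marker: Bystander: loose marker pen lying on the bench in front of the unit, 130 mm long along its x, 16 mm thick; origin under its middle.

How it is judged:
By the outcome, as a careful person would: the job done as asked, in the order asked, and still so for the second after the job is handed in, with the robot touching nothing.
It also fails if it takes over 58 s, if anything falls off the work surface, if the arm or the gripper's body presses on something with over 40 N, if the wrist force passes 120 N, or if a joint passes its speed limit or range.

ROBOT

A 6-joint arm with a two-finger parallel gripper is mounted at the origin on the work surface. World frame = base frame: x ahead of the robot, y to its left, z up, the work surface at z = 0. Lengths are in m, angles in rad, forces in N, time in s.
With the tool pointing down it reaches from about 0.325 to 0.9 m from the base axis. Payload 6.1 kg.
Tool frame: the origin (TCP) lies at the very end of the fingers, on their centre line; the grasp point (between the pads) lies 19 mm behind it; z points along the fingers, y is the line along which they close (so a half turn about z gives the same grasp; the last joint's range is limited). The gripper opens to 85 mm and grips with 20 to 120 N. Pads are 22 mm wide; open, the fingers measure 114 mm over their backs; the gripper's body (76 mm by 85 mm) begins 54 mm behind the grasp point. The pads swing forward as they close: fully open they stand 13 mm farther back than shut.
Start: joints at [1.115, 0.22, 1.526, -0, 1.395, -0.126], TCP at [0.202, 0.591, 0.195] pointing down, gripper open.
Joint ranges: [-2.98, 2.98], [-0.91, 2.08], [0.09, 2.57], [-1.24, 4.39], [0.2, 2.65], [-2.68, 2.68]. Speed limits (rad/s): [2.57, 2.57, 3.01, 3.14, 3.14, 3.14].

INTERFACE

Orientations are given as a unit quaternion [x, y, z, w].
In Python, from plant import get_obs, capture, sign_off gives the robot as it stands.
- The arm moves only by the tool apply_moves, never from a script. Its argument "moves" is one flat list of numbers, 5 for each row, row after row: the gripper's target within -1 to 1 (shut at 1, half-way at 0, fully open at -1), then the shift along the tool's x, y, z in cm, then the turn about the tool's z in rad. In form: [gripper, dx, dy, dz, spin, gripper, dx, dy, dz, spin, ...]. A call has 1 to 12 rows; each row is the pose to reach, as a shift and turn from the pose commanded when the call began, along the tool's axes at that moment; what a row does not reach only later rows make up. A row lasts 1/8 s, in which the tool goes at most 62.5 mm and 10.7 degrees, less where a joint would pass 70% of its speed; a pose out of reach is approached as far as the arm can. A call with a gripper value outside its range is refused whole. The fingers move at their own pace and stop on an object; the grip force is fixed at half the most. Time passes only in rows, so rows that repeat a pose let the fingers close. It gives the time, the measured TCP pose, the force, the opening and the grip force at its end, in the units of the state.
- get_obs(): the state, without advancing time (a new reading comes with each control period).
- capture(name): name is "side" or "top"; returns a dict with "frame" (384x512x3 uint8, blue, green, red), "fovy" (degrees; the focal length in pixels is half the picture's height over the tangent of half this angle, whatever the lens; pixels are square), "cx", "cy" (the principal point, pixels), "dist_coeffs" ([k1, k2, p1, p2, k3] as OpenCV has them; the pictures are not rectified), "pose" (4x4, takes a point from camera to world coordinates). Camera axes: x right, y down, z forward; pixel columns grow to the right and rows downward; lengths in m; the calibration is good to about 2 mm. A picture is of the moment at which its call begins. There is no depth.
- sign_off(): hands the job in; it is judged then, once.
The state is a dict: "t": time; "joint_positions": joint angles; "joint_velocities": joint speeds; "joint_efforts": joint torques, N m; "tool_pos": TCP position; "orientation": TCP orientation; "contact_force": force on the tool from outside, world axes, zero at the start; "ft_torque": the same for the moment, N m; "grip_width": finger opening in m; "grip_force": force on a finger pad.
Only numpy, scipy, OpenCV 4.12 (cv2) and the standard library are available. Lean on these libraries where they do the work, as an engineer would, in place of code of your own. Each camera call takes 0.05 s, during which the arm holds its last target. There are 200 camera calls.

## Working session

There is one attempt and no reset: what is moved stays moved. The work goes in short steps, Python scripts to look and compute and a tool call to move; the robot and the scene stay as the last step left them, time stands still between calls to the robot, and variables do not carry over. Pictures are saved under pics/ and viewed, at most 10 in all, crops included, and the job is handed in when it is done.

Besides the shell and the picture viewer there is one more tool, called after "Call:" as name(argument=value, ...), one argument or row to a line, values as JSON. apply_moves: Moves the arm, as the interface text tells. Its arguments: {"type":"object","properties":{"moves":{"type":"array","items":{"type":"number"}}},"required":["moves"]}

```bash
mkdir -p pics
cat > h.py <<'E'
import numpy as np, cv2
from plant import get_obs, capture, sign_off
def K(c):
    f=c["frame"].shape[0]/2/np.tan(np.radians(c["fovy"])/2)
    return np.array([[f,0,c["cx"]],[0,f,c["cy"]],[0,0,1.]])
def ray(c,uv):
    p=cv2.undistortPoints(np.array([[uv]],float),K(c),np.array(c["dist_coeffs"],float))[0,0]
    T=np.array(c["pose"]); d=T[:3,:3]@[p[0],p[1],1]; return T[:3,3],d
def atz(c,uv,z):
    o,d=ray(c,uv); return o+d*(z-o[2])/d[2]
def proj(c,P):
    T=np.linalg.inv(np.array(c["pose"])); 
    return cv2.projectPoints(np.atleast_2d(np.array(P,float)),cv2.Rodrigues(T[:3,:3])[0],T[:3,3],K(c),np.array(c["dist_coeffs"],float))[0][:,0]
E
python3 - <<'E'
from h import *
for n in("top","side"):
    c=capture(n); cv2.imwrite(f"pics/{n}0.png",c["frame"]); print(n,c["fovy"],np.round(c["pose"],3).tolist())
o=get_obs(); print(o["t"],o["tool_pos"],o["orientation"],o["contact_force"])
E
```

```text
top 45.47448340632969 [[0.024, -0.976, 0.215, 0.338], [-1.0, -0.022, 0.009, 0.016], [-0.004, -0.215, -0.977, 1.164], [0.0, 0.0, 0.0, 1.0]]
side 55.524216799962446 [[0.998, -0.042, 0.05, 0.514], [-0.065, -0.719, 0.692, -0.673], [0.007, -0.694, -0.72, 0.85], [0.0, 0.0, 0.0, 1.0]]
0.1 [0.20214131 0.59075702 0.19368377] [ 1.64138529e-01  9.86436880e-01 -8.71677816e-04 -2.55366492e-04] [0.26667046 0.43029258 0.11649049]
```

View pics/top0.png

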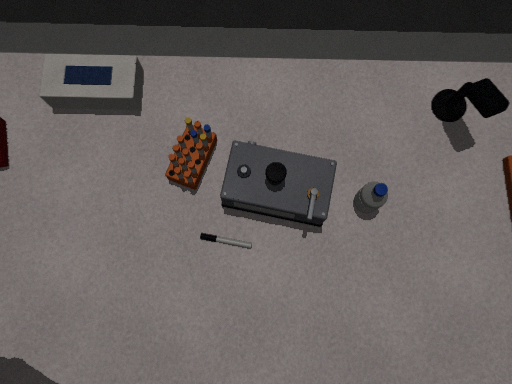

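View pics/side0.png

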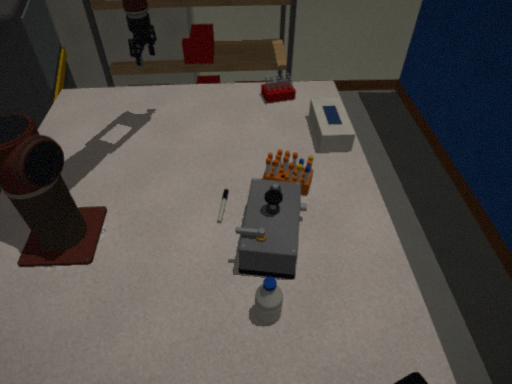

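The top view shows the unit at about (278,183), with the cap at (276,173), the pin at (244,171) and the lever from (314,193) to (311,216). The rack is on the left, the bottle at (374,195) and the marker at (226,241). I'll enlarge both views.

Run:
```python
import cv2
a=cv2.imread("pics/top0.png")[130:245,212:345]; cv2.imwrite("pics/topc.png",cv2.convertScaleAbs(cv2.resize(a,None,fx=5,fy=5,interpolation=cv2.INTER_CUBIC),alpha=1.6))
a=cv2.imread("pics/side0.png")[172:282,222:322]; cv2.imwrite("pics/sidec.png",cv2.convertScaleAbs(cv2.resize(a,None,fx=5,fy=5,interpolation=cv2.INTER_CUBIC),alpha=1.6))
```

```text
(no output)
```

View pics/topc.png

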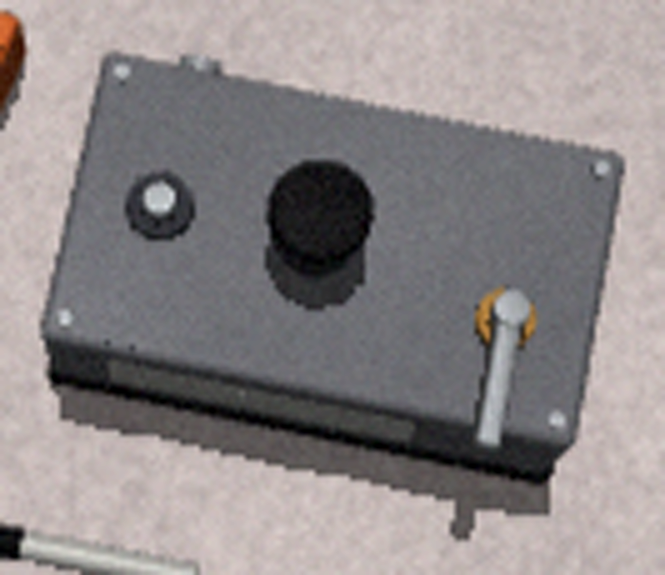

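View pics/sidec.png

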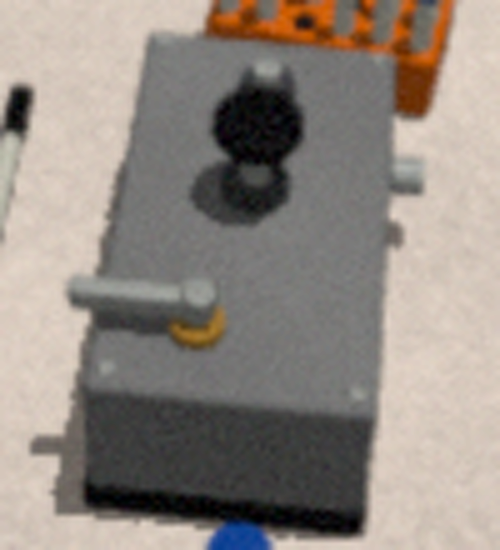

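The crops show the top-face corners at (107,57), (622,155), (573,443) and (45,335). The cap is at (321,210), the pin at (159,198), and the lever runs from pivot (512,305) to tip (489,442). In the side crop the cap is at (257,124), the lever tip at (70,290) and the pivot at (202,297).

Run:
```python
from h import *
from scipy.optimize import least_squares
t=capture("top"); s=capture("side")
T=lambda x,y:(212+(x+.5)/5-.5,130+(y+.5)/5-.5); S=lambda x,y:(222+(x+.5)/5-.5,172+(y+.5)/5-.5)
L=[(t,T(107,57),(.075,.13,.11)),(t,T(622,155),(.075,-.13,.11)),(t,T(573,443),(-.075,-.13,.11)),(t,T(45,335),(-.075,.13,.11)),
(t,T(321,210),(0,.01,.168)),(t,T(512,305),(-.02,-.085,.138)),(s,S(257,124),(0,.01,.168)),(s,S(202,295),(-.02,-.085,.138)),
(s,S(375,413),(.075,-.13,.11)),(s,S(85,388),(-.075,-.13,.11)),(s,S(150,35),(-.075,.13,.11))]
def W(p,b): c,q=np.cos(p[2]),np.sin(p[2]); return [p[0]+c*b[0]-q*b[1],p[1]+q*b[0]+c*b[1],b[2]]
f=lambda p:np.concatenate([proj(c,W(p,b))[0]-uv for c,uv,b in L])
r=least_squares(f,[.55,0,-.2],loss="soft_l1"); p=r.x; print("pose",p); print(np.round(f(p).reshape(-1,2),1).tolist())
for n,b in dict(cap=(0,.01,.168),pin=(0,.085,.125),piv=(-.02,-.085,.138)).items(): print(n,np.round(W(p,b),4))
print("direct cap",atz(t,T(321,210),.168),atz(s,S(257,124),.168))
tt,ts=atz(t,T(489,444),.138),atz(s,S(68,289),.138); pv=np.array(W(p,(-.02,-.085,.138)))
for q in(tt,ts): d=q-pv; print("tip",q,np.hypot(*d[:2]),np.arctan2(-d[1],-d[0])-p[2])
print("pin top",[atz(t,T(159,196),z) for z in(.12,.13)])
print("bottle",atz(t,(381,189),.15)); print("rack",atz(t,(216,131),.08),atz(t,(197,188),.05))
o=get_obs(); print(o["tool_pos"],o["orientation"],o["joint_positions"])
from scipy.spatial.transform import Rotation as R; print(R.from_quat(o["orientation"]).as_matrix().round(3))
```

```text
pose [ 0.60139323 -0.04011171 -0.18571288]
[[-0.9, -2.9], [2.3, -1.1], [1.3, 2.1], [-2.4, 1.0], [0.1, -0.4], [0.2, 0.5], [0.8, -1.6], [-0.2, -0.4], [2.0, 1.6], [-1.4, 0.2], [-0.4, -2.0]]
cap [ 0.6032 -0.0303  0.168 ]
pin [0.6171 0.0434 0.125 ]
piv [ 0.566 -0.12   0.138]
direct cap [ 0.60234181 -0.03016161  0.168     ] [ 0.60064976 -0.03583234  0.168     ]
tip [ 0.50265647 -0.10878785  0.138     ] 0.06436221197267794 0.011291101116484487
tip [ 0.50074845 -0.11366662  0.138     ] 0.0655959956079424 0.08966667822565882
pin top [array([0.62018599, 0.04405171, 0.12      ]), array([0.61748132, 0.04378471, 0.13      ])]
bottle [ 0.57177495 -0.2694615   0.15      ]
rack [0.72699993 0.11609879 0.08      ] [0.58696205 0.16027285 0.05      ]
[0.20220858 0.59091963 0.193971  ] [ 1.64136715e-01  9.86437391e-01 -6.17501556e-04 -1.78650367e-04] [ 1.11491723e+00  2.20964904e-01  1.52721454e+00 -1.22407608e-05
  1.39469880e+00 -1.26111295e-01]
[[-0.946  0.324 -0.001]
 [ 0.324  0.946 -0.001]
 [ 0.    -0.001 -1.   ]]
```

Call:
apply_moves(
  moves=[1, -8, -8, -3, -0.1, 1, -20, -20, -5, -0.33, 1, -51.6, -51.1, -5, -0.33, 1, -51.6, -51.1, -5, -0.33, 1, -51.6, -51.1, -5, -0.33, 1, -51.6, -51.1, -5, -0.33, 1, -51.6, -51.1, -5, -0.33, 1, -51.6, -51.1, -5, -0.33, 1, -51.6, -51.1, -5, -0.33, 1, -51.6, -51.1, -5, -0.33, 1, -51.6, -51.1, -5, -0.33, 1, -51.6, -51.1, -5, -0.33],
)

```text
t: 1.7
tool_pos: [0.5257, -0.0619, 0.2447]
orientation: [0.001, 1.0, -0.0, 0.0]
contact_force: [0.5, 0.5, -0.8]
grip_width: 0.0
grip_force: 0.0
```

Call:
apply_moves(
  moves=[1, 0, 0, 5, 0, 1, 0, 0, 10, 0, 1, 0, 0, 12.2, 0, 1, 0.2, -2, 12.2, 0, 1, 0.5, -3.9, 12.2, 0, 1, 0.8, -4.6, 12.2, 0, 1, 0.9, -5.3, 12.2, 0, 1, 0.8, -6.8, 12.2, 0, 1, 0.6, -7.5, 12.2, 0, 1, 0.3, -8.1, 12.2, 0, 1, -0.2, -9, 12.2, 0, 1, -0.2, -9, 12.2, 0],
)

```text
t: 3.2
tool_pos: [0.5276, -0.1499, 0.1227]
orientation: [0.0, 1.0, -0.0, 0.0]
contact_force: [0.4, -0.5, -0.2]
grip_width: 0.0003
grip_force: 0.0
```

Call:
apply_moves(
  moves=[1, -0.2, -0.2, 0, 0, 1, -0.4, -0.3, 0, 0, 1, -0.6, -0.4, 0, 0, 1, -0.6, -0.4, 0, 0],
)

```text
t: 3.7
tool_pos: [0.5333, -0.1532, 0.1227]
orientation: [-0.0, 1.0, -0.0, 0.0]
contact_force: [-0.1, 0.3, 0.9]
grip_width: 0.0003
grip_force: 0.0
```

Run:
```python
from h import *
c=capture("top"); cv2.imwrite("pics/t1.png",cv2.resize(c["frame"][130:245,240:373],None,fx=5,fy=5,interpolation=cv2.INTER_CUBIC)); print(get_obs()["contact_force"])
```

```text
[ 0.45712233 -0.56846557 -0.04161197]
```

View pics/t1.png

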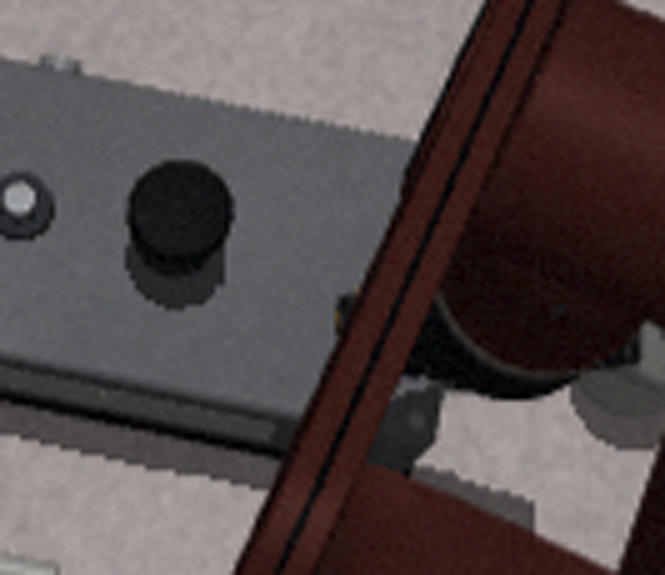

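The arm hides the lever in the top view. There is still no stop force, so I'll push further in small steps.

Call:
apply_moves(
  moves=[1, -0.2, -0.1, 0, 0, 1, -0.4, -0.15, 0, 0, 1, -0.4, -0.15, 0, 0],
)

```text
t: 4.12
tool_pos: [0.5373, -0.1548, 0.1228]
orientation: [-0.0, 1.0, -0.0, 0.0]
contact_force: [0.5, 0.4, 0.2]
grip_width: 0.0002
grip_force: 0.0
```

Run:
```python
from h import *
c=capture("side"); cv2.imwrite("pics/s1.png",cv2.convertScaleAbs(cv2.resize(c["frame"][160:290,190:330],None,fx=4.5,fy=4.5,interpolation=cv2.INTER_CUBIC),alpha=1.5)); print(get_obs()["contact_force"])
```

```text
[ 0.02157181 -0.10158557  0.12575834]
```

View pics/s1.png

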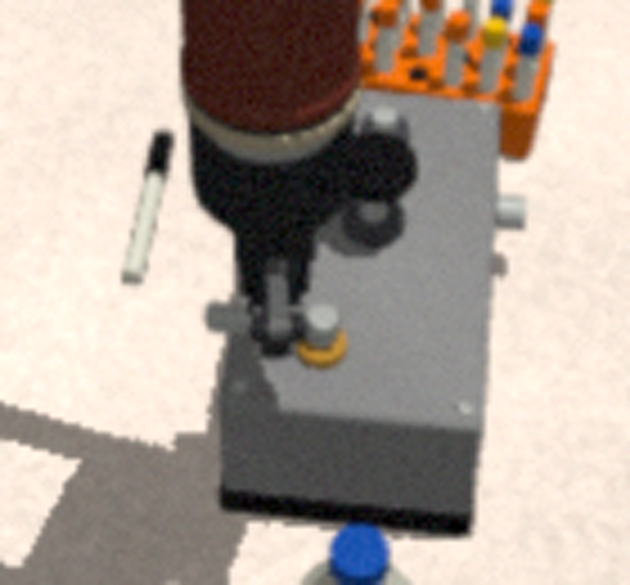

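The lever hasn't moved: its tip is still at about (210,317) in this crop, and the fingers are on its -y side, so they evidently passed over it. I'll check the geometry by projection before retrying.

Run:
```python
from h import *
c=capture("side"); o=get_obs()
q=lambda P:np.round((proj(c,P)-[190,160])*4.5).tolist()
print("tcp",o["tool_pos"],q(o["tool_pos"]),"tip@.138",q([.502,-.111,.138]),"piv",q([.566,-.12,.138]),"tip low",q([.502,-.111,.122]))
print("finger at z.138,.16",q([o["tool_pos"][0],o["tool_pos"][1],.16]))
print(o["joint_positions"])
```

```text
tcp [ 0.53708979 -0.15474959  0.12264752] [[274.0, 387.0]] tip@.138 [[206.0, 308.0]] piv [[323.0, 316.0]] tip low [[207.0, 326.0]]
finger at z.138,.16 [[273.0, 345.0]]
[-4.21617562e-01  1.26492953e-01  1.77273359e+00 -2.63628667e-06
  1.24253887e+00 -1.99258862e+00]
```

Run:
```python
from h import *
c=capture("side"); print("start tcp proj",proj(c,[.2021,.5908,.194]))
g=cv2.cvtColor(c["frame"],cv2.COLOR_BGR2GRAY); print("rows 222..256, cols 241..261")
for r in range(222,256): print(r,*g[r,241:262])
a=cv2.imread("pics/side0.png",0); print("start"); 
for r in range(44,70): print(r,*a[r,128:160])
```

```text
start tcp proj [[149.50481384  72.6455149 ]]
rows 222..256, cols 241..261
222 147 87 37 9 15 8 21 24 46 65 68 65 54 22 11 17 21 48 91 97 96
223 147 88 41 18 12 12 17 24 46 65 66 66 59 27 18 12 22 47 90 96 98
224 141 88 44 20 16 1 6 23 46 65 67 67 60 26 8 12 25 61 91 95 94
225 112 81 53 32 17 17 16 20 40 65 68 67 56 24 14 27 61 84 92 95 96
226 92 73 74 70 40 17 12 17 44 65 65 66 59 20 4 45 80 92 97 95 96
227 77 71 72 72 37 23 22 23 44 66 69 68 58 38 33 49 77 94 99 101 106
228 66 66 66 61 40 51 55 34 46 64 65 67 64 66 70 73 78 98 108 114 118
229 66 68 65 62 41 53 52 35 48 64 66 67 64 57 56 62 79 100 118 119 120
230 71 73 71 69 49 32 35 33 48 65 69 69 62 48 37 39 60 97 117 122 121
231 69 67 67 68 47 26 31 35 46 73 76 76 73 55 39 41 51 80 110 120 123
232 69 66 65 61 39 34 34 35 53 72 74 75 70 58 34 37 39 60 87 109 118
233 65 66 63 57 37 25 25 36 44 59 61 63 57 47 29 19 34 51 62 82 85
234 59 59 52 51 41 26 21 22 31 45 44 49 45 34 24 22 29 53 61 66 67
235 53 50 49 47 44 28 23 17 14 30 25 30 29 32 26 31 36 57 64 60 65
236 52 51 49 46 47 50 44 26 10 27 23 14 33 43 50 51 53 53 55 61 64
237 53
[... 3046 characters left out ...]
45 41 41 43
63 45 40 42 41 43 44 41 40 33 7 0 8 12 35 43 38 42 44 41 41 41 40 40 44 45 45 42 42 43 46 40 46
64 43 43 43 44 42 43 47 43 36 20 8 12 14 29 42 37 42 44 47 44 43 46 44 46 45 43 42 44 42 46 46 43
65 44 44 46 45 43 46 45 47 41 30 25 21 21 30 41 42 46 45 46 48 46 45 49 48 45 48 47 45 44 49 45 47
66 46 47 47 44 48 46 44 44 43 43 44 44 40 44 44 44 49 46 45 42 46 49 47 45 47 46 46 45 47 45 45 46
67 44 44 48 46 46 43 43 46 43 47 44 44 42 41 42 42 44 46 44 46 43 41 44 44 45 45 45 44 41 43 45 47
68 47 48 43 42 45 45 44 44 47 43 46 44 47 44 47 44 43 41 40 40 43 42 41 42 41 43 47 43 46 44 45 48
69 44 46 47 45 45 46 46 44 48 45 46 45 42 46 42 43 39 41 44 43 41 45 40 41 42 39 46 43 42 47 44 47
```

The fingertip in the picture sits about 25 mm higher than the reported TCP. I'll measure the true tip height by touching free bench in front of the unit.

Call:
apply_moves(
  moves=[1, 0, 0, -4, 0, 1, 0, 0, -8, 0, 1, 4, 0, -8, 0, 1, 9, 0, -8, 0, 1, 13, 0, -8, 0, 1, 13, 0, -3, 0, 1, 13, 0, 2, 0, 1, 13, 0, 6, 0, 1, 13, 0, 8, 0, 1, 13, 0, 8, 0],
)

```text
t: 5.52
tool_pos: [0.4056, -0.1539, 0.0412]
orientation: [-0.0, 1.0, 0.001, -0.002]
contact_force: [0.6, 0.4, 0.4]
grip_width: -0.0003
grip_force: 0.0
```

Run:
```python
from h import *
c=capture("side"); o=get_obs(); p=o["tool_pos"]; print(p,o["contact_force"],proj(c,p),proj(c,p+[0,0,.025]),proj(c,[p[0],p[1],0]))
f=c["frame"]; cv2.imwrite("pics/s2.png",cv2.convertScaleAbs(cv2.resize(f[150:290,140:320],None,fx=4,fy=4,interpolation=cv2.INTER_CUBIC),alpha=1.5))
```

```text
[ 0.40676114 -0.15456077  0.04257266] [-0.17110944 -0.97318798  0.23418958] [[200.42992714 266.57604074]] [[199.36376739 261.18300513]] [[202.15573119 275.2868776 ]]
```

View pics/s2.png

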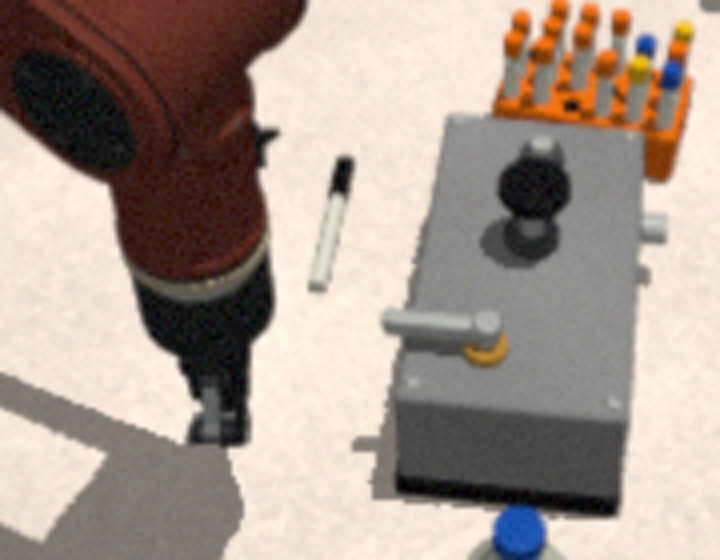

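The tip appears at about (194,260) against a predicted (200,267), so the offset persists. Next I'll lower it to touch.

Call:
apply_moves(
  moves=[1, 0, 0, 1, 0, 1, 0, 0, 2, 0, 1, 0, 0, 3, 0, 1, 0, 0, 3, 0],
)

```text
t: 6.08
tool_pos: [0.4062, -0.1542, 0.0117]
orientation: [-0.0, 1.0, 0.001, -0.001]
contact_force: [0.1, 0.2, -0.3]
grip_width: -0.0001
grip_force: 0.0
```

Call:
apply_moves(
  moves=[1, 0, 0, 0.4, 0, 1, 0, 0, 0.8, 0, 1, 0, 0, 0.8, 0],
)

```text
t: 6.45
tool_pos: [0.4069, -0.1547, 0.0044]
orientation: [-0.0, 1.0, 0.0, -0.0]
contact_force: [0.3, 0.2, -0.8]
grip_width: 0.0001
grip_force: 0.0
```

Run:
```python
from h import *
c=capture("side"); o=get_obs(); p=o["tool_pos"]; print(p,o["contact_force"],proj(c,p))
f=c["frame"]; cv2.imwrite("pics/s3.png",cv2.convertScaleAbs(cv2.resize(f[225:295,150:270],None,fx=6,fy=6,interpolation=cv2.INTER_CUBIC),alpha=1.5))
```

```text
[ 0.40704512 -0.15473776  0.00461174] [ 0.77709009 -0.44287547 -0.74753046] [[202.07902709 274.42361485]]
```

View pics/s3.png

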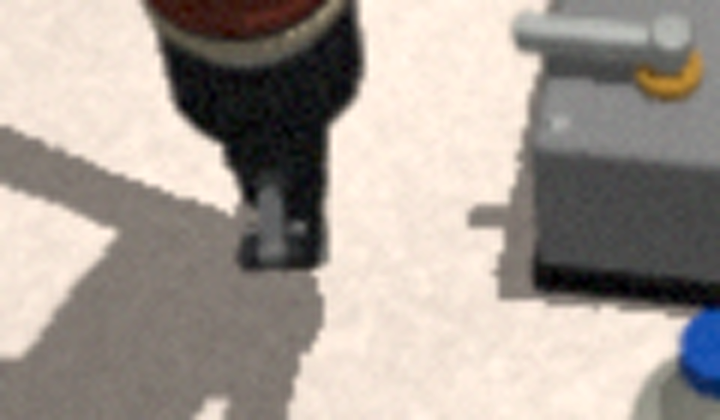

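Run:
```python
from h import *
s=capture("side");t=capture("top"); print(s["dist_coeffs"],s["cx"],s["cy"],t["dist_coeffs"],t["cx"],t["cy"])
print("base",proj(s,[[0,0,.0],[0,0,.02]]))
# marker ends, rack, bottle cap in both views
for n,st,ss,z in [("marker black",(203,237),(226,191),.008),("marker white",(251,245),(220,220),.008),("bottlecap",(381,189),(270,284),.15)]:
    print(n,atz(t,st,z).round(4),atz(s,ss,z).round(4))
```

```text
[-0.05311462  0.          0.          0.          0.        ] 257.2962561419004 191.78141477673302 [0.00854707 0.         0.         0.         0.        ] 250.47589587020002 190.70945940856336
base [[ 65.46216309 235.44213204]
 [ 62.90122523 231.23565631]]
marker black [0.4698 0.1443 0.008 ] [0.4724 0.1463 0.008 ]
marker white [0.4525 0.0225 0.008 ] [0.4538 0.0266 0.008 ]
bottlecap [ 0.5718 -0.2695  0.15  ] [ 0.5721 -0.2762  0.15  ]
```

Call:
apply_moves(
  moves=[1, 0, 0, 0.4, 0, 1, 0, 0, 0.7, 0, 1, 0, 0, 0.7, 0],
)

```text
t: 6.98
tool_pos: [0.4068, -0.1546, -0.0027]
orientation: [-0.0, 1.0, 0.0, -0.0]
contact_force: [-1.0, 1.1, 0.0]
grip_width: 0.0001
grip_force: 0.0
```

Call:
apply_moves(
  moves=[1, 0, 0, 0.4, 0, 1, 0, 0, 0.8, 0, 1, 0, 0, 0.8, 0],
)

```text
t: 7.35
tool_pos: [0.4067, -0.1546, -0.0108]
orientation: [-0.0, 1.0, 0.0, -0.0]
contact_force: [0.0, 0.9, -0.1]
grip_width: -0.0003
grip_force: 0.0
```

Call:
apply_moves(
  moves=[1, 0, 0, 0.3, 0, 1, 0, 0, 0.5, 0, 1, 0, 0, 0.5, 0],
)

```text
t: 7.72
tool_pos: [0.407, -0.1547, -0.0155]
orientation: [-0.0, 1.0, 0.0, -0.0]
contact_force: [0.3, 0.2, -0.1]
grip_width: 0.0001
grip_force: 0.0
```

Call:
apply_moves(
  moves=[1, 0, 0, 0.3, 0, 1, 0, 0, 0.5, 0, 1, 0, 0, 0.5, 0],
)

```text
t: 8.1
tool_pos: [0.407, -0.1547, -0.0205]
orientation: [-0.0, 1.0, 0.0, -0.0]
contact_force: [-0.2, -0.2, -0.8]
grip_width: 0.0002
grip_force: 0.0
```

Call:
apply_moves(
  moves=[1, 0, 0, 0.3, 0, 1, 0, 0, 0.3, 0],
)

```text
t: 8.35
tool_pos: [0.4069, -0.1546, -0.0236]
orientation: [-0.0, 1.0, 0.0, -0.0]
contact_force: [-1.1, 0.1, -0.3]
grip_width: -0.0001
grip_force: 0.0
```

Call:
apply_moves(
  moves=[1, 0, 0, 0.3, 0, 1, 0, 0, 0.3, 0],
)

```text
t: 8.6
tool_pos: [0.4069, -0.1546, -0.0266]
orientation: [-0.0, 1.0, 0.0, -0.0]
contact_force: [0.8, 0.4, -0.4]
grip_width: -0.0004
grip_force: 0.0
```

Call:
apply_moves(
  moves=[1, 0, 0, 0.3, 0, 1, 0, 0, 0.3, 0],
)

```text
t: 8.85
tool_pos: [0.4069, -0.1546, -0.0296]
orientation: [-0.0, 1.0, 0.0, -0.0]
contact_force: [-0.1, 0.5, -0.2]
grip_width: 0.0003
grip_force: 0.0
```

```bash
cat > tip.py <<'E'
from h import *
def tip(u0,u1,v0,v1):
    c=capture("side"); p=get_obs()["tool_pos"]; g=cv2.cvtColor(c["frame"],cv2.COLOR_BGR2GRAY)
    m=(g<38).astype(np.uint8); m[:v0]=0;m[v1:]=0;m[:,:u0]=0;m[:,u1:]=0
    n,l,st,ce=cv2.connectedComponentsWithStats(m); i=1+st[1:,4].argmax(); rows=np.where(l==i)[0]; b=rows.max()
    cols=np.where((l==i)[b-4:b+1].any(0))[0]
    print("tip row",b,"cols",cols.min(),cols.max(),"tcp",p.round(4),"proj",proj(c,p),"front finger bottom",proj(c,p+[0,-.014,0]))
    return c,(cols.mean(),b)
E
python3 - <<'E'
from tip import *
c,uv=tip(150,235,220,320)
for z in(0,.01,.02,.03): print(z,atz(c,uv,z))
E
```

```text
tip row 241 cols 180 202 tcp [ 0.407  -0.1547 -0.0294] proj [[203.37586034 281.02477293]] front finger bottom [[203.19696952 285.61636673]]
0 [ 0.37055076 -0.03997281  0.        ]
0.01 [ 0.37224264 -0.04742261  0.01      ]
0.02 [ 0.37393452 -0.05487241  0.02      ]
0.03 [ 0.3756264  -0.06232221  0.03      ]
```

Run:
```python
from h import *
c=capture("side"); g=cv2.cvtColor(c["frame"],cv2.COLOR_BGR2GRAY)
for r in range(262,288): print(r,*g[r,186:212])
```

```text
262 84 85 84 83 76 39 16 13 24 34 33 32 28 16 18 13 12 10 17 62 151 156 158 157 158 160
263 85 83 84 83 78 52 19 16 25 36 32 34 24 13 23 13 9 13 18 65 155 161 161 155 157 157
264 87 85 84 82 78 57 25 15 24 30 47 47 34 19 13 14 4 17 20 64 153 157 155 156 154 156
265 84 82 87 85 82 78 32 20 21 45 62 61 43 19 17 11 8 12 17 71 154 156 155 154 155 157
266 81 83 83 80 82 81 56 34 37 58 64 63 51 19 12 8 11 12 30 98 155 161 160 163 162 157
267 83 83 82 82 85 82 81 78 63 65 66 65 55 25 15 13 11 12 31 94 152 158 162 164 163 156
268 83 83 83 82 84 82 83 82 63 64 65 65 52 24 14 7 17 10 26 77 149 156 161 159 161 157
269 84 82 83 81 83 84 84 79 77 65 66 62 53 32 23 22 18 18 15 71 151 159 155 157 156 154
270 84 83 80 81 83 80 69 64 58 64 66 63 56 58 64 60 36 23 37 67 146 154 156 152 152 152
271 83 87 80 82 81 79 68 62 43 59 67 65 57 45 55 54 39 18 25 57 133 151 155 156 154 156
272 84 83 82 81 84 78 47 32 29 60 65 63 54 33 27 23 17 18 29 65 147 156 158 158 158 158
273 83 83 81 79 80 68 40 25 31 64 68 67 62 26 28 29 11 16 29 72 146 155 157 158 157 158
274 84 85 82 82 78 59 34 33 44 69 76 72 65 44 31 
[... 504 characters left out ...]
 84 83 85 83 82 80 83 82 79 81 80 94 147 157 160 159 160 160 158
281 81 80 80 82 80 78 83 81 84 82 86 83 80 80 80 82 79 84 110 155 164 161 162 162 163 156
282 82 84 83 82 82 81 83 83 81 83 83 82 82 82 83 81 81 96 149 160 163 158 157 160 162 155
283 82 80 83 83 84 84 81 82 83 81 82 81 82 84 85 82 85 110 153 157 159 158 157 158 160 154
284 81 84 81 79 83 86 85 81 82 80 82 86 84 80 80 80 93 143 154 153 152 154 154 156 155 155
285 80 81 81 81 82 82 84 84 80 82 81 81 82 80 78 76 91 147 155 154 154 155 156 155 152 152
286 85 84 82 83 82 83 84 84 81 81 81 82 81 82 81 81 95 145 155 157 157 158 155 155 154 154
287 84 83 83 81 81 85 84 83 83 80 78 82 80 83 80 83 105 148 155 158 155 158 157 156 156 154
```

Call:
apply_moves(
  moves=[1, 0, 0, 0.2, 0, 1, 0, 0, 0.2, 0],
)

```text
t: 9.2
tool_pos: [0.407, -0.1547, -0.0314]
orientation: [-0.0, 1.0, 0.0, -0.0]
contact_force: [-0.7, -0.5, 0.1]
grip_width: 0.0001
grip_force: 0.0
```

Call:
apply_moves(
  moves=[1, 0, 0, 0.2, 0, 1, 0, 0, 0.2, 0],
)

```text
t: 9.45
tool_pos: [0.407, -0.1547, -0.0335]
orientation: [-0.0, 1.0, 0.0, -0.0]
contact_force: [-0.6, -0.2, -0.4]
grip_width: 0.0004
grip_force: 0.0
```

Call:
apply_moves(
  moves=[1, 0, 0, 0.2, 0, 1, 0, 0, 0.2, 0],
)

```text
t: 9.7
tool_pos: [0.407, -0.1547, -0.0355]
orientation: [-0.0, 1.0, 0.0, -0.0]
contact_force: [0.5, 0.0, 1.2]
grip_width: 0.0001
grip_force: 0.0
```

Call:
apply_moves(
  moves=[1, 0, 0, 0.2, 0, 1, 0, 0, 0.2, 0],
)

```text
t: 9.95
tool_pos: [0.4073, -0.1549, -0.0366]
orientation: [-0.0, 1.0, 0.0, -0.0]
contact_force: [-2.8, 1.4, 9.4]
grip_width: -0.0002
grip_force: 4.8
```

Call:
apply_moves(
  moves=[1, 0, 0, 0.2, 0, 1, 0, 0, 0.2, 0],
)

```text
t: 10.2
tool_pos: [0.4073, -0.1549, -0.0367]
orientation: [-0.0, 1.0, 0.0, -0.001]
contact_force: [-12.3, 6.5, 34.3]
grip_width: -0.0003
grip_force: 17.4
```

Run:
```python
from h import *
c=capture("side"); g=cv2.cvtColor(c["frame"],cv2.COLOR_BGR2GRAY)
for r in range(272,284): print(r,*g[r,188:208])
print(get_obs()["contact_force"]); 
for z in(0,.01): print(atz(c,(198,278.5),z))
```

```text
272 83 82 82 85 81 72 67 52 61 64 60 49 64 64 66 19 21 57 98 151
273 81 79 84 85 77 56 54 51 64 68 65 49 40 33 39 22 15 39 73 150
274 79 82 81 79 69 34 25 41 61 65 65 49 30 24 20 10 22 44 81 147
275 84 83 82 80 58 34 29 43 71 75 72 57 31 22 21 12 19 51 82 149
276 85 83 83 81 45 35 36 48 70 71 71 54 37 29 26 15 21 58 82 149
277 83 82 82 83 47 29 28 43 59 59 57 50 30 19 19 24 34 59 87 147
278 80 83 84 83 58 29 20 36 45 46 46 41 30 27 29 50 53 77 89 145
279 79 83 83 81 61 49 48 52 56 61 60 60 53 55 66 78 80 82 105 151
280 81 81 82 84 80 81 81 79 81 77 78 80 78 78 79 81 81 93 149 158
281 83 83 83 80 81 80 88 87 82 83 79 82 82 86 84 81 85 109 157 162
282 80 83 79 79 79 81 82 85 81 81 81 84 82 83 80 82 97 149 160 163
283 83 81 81 81 82 81 82 84 83 84 81 79 79 82 87 85 107 151 158 156
[-13.42505625   6.02031375  34.99103999]
[ 0.3961536 -0.1636844  0.       ]
[ 0.39754428 -0.16967879  0.01      ]
```

The fingers met the bench at reported z = -0.0365, so the reported TCP sits about 36 mm below the true tip and about 11 mm off in x. I'll raise the arm and work out the offset near the pump from the earlier picture.

Call:
apply_moves(
  moves=[1, 0, 0, -4, 0, 1, 0, 0, -10, 0, 1, 0, 0, -16, 0, 1, 0, 0, -22, 0, 1, 0, 0, -22, 0],
)

```text
t: 10.88
tool_pos: [0.4106, -0.1568, 0.1866]
orientation: [-0.0, 1.0, -0.003, 0.005]
contact_force: [0.2, -0.0, -0.5]
grip_width: 0.0002
grip_force: 0.0
```

Run:
```python
from h import *
from scipy.optimize import fsolve
c=capture("side")
def off(tcp,uv,fy=-.0145):
    tcp=np.array(tcp); rd=np.array([*tcp[:2],0])/np.hypot(*tcp[:2])
    P=lambda a: tcp+rd*a[0]+[0,fy,a[1]]
    a=fsolve(lambda a: proj(c,P(a))[0]-uv,[0,.03]); return a,P(a)-[0,fy,0]
print("bench",off([.4073,-.1549,-.0367],(198,279.3)))
print("z.0046",off([.407,-.1547,.0046],(197.2,270)))
print("z.0426",off([.4068,-.1546,.0426],(194.5,260.5)))
print("pump",off([.5371,-.1547,.1227],(251,238.8)))
print(get_obs()["tool_pos"],get_obs()["contact_force"],get_obs()["joint_positions"])
```

```text
bench (array([-0.01205436,  0.03506368]), array([ 0.39603294, -0.15061503, -0.00163632]))
z.0046 (array([-0.00815333,  0.04111724]), array([ 0.39937865, -0.15180314,  0.04571724]))
z.0426 (array([-0.00988608,  0.04562791]), array([ 0.39755877, -0.15108797,  0.08822791]))
pump (array([-6.5745127e-05,  4.8359791e-02]), array([ 0.53703682, -0.1546818 ,  0.17105979]))
[ 0.40882355 -0.15579623  0.18337047] [ 0.30983062  0.7411921  -0.62763905] [-5.44713262e-01 -2.43540710e-01  2.00773858e+00 -2.06317159e-05
  1.37139715e+00 -2.11573567e+00]
```

Call:
apply_moves(
  moves=[1, -5, 4, 0, 0, 1, -10, 8, 0, 0, 1, -12.1, 9.4, 0, 0, 1, -12.1, 9.4, 0, 0, 1, -12.1, 9.4, 4, 0, 1, -12.1, 9.4, 7, 0, 1, -12.1, 9.4, 9, 0, 1, -12.1, 9.4, 9, 0],
)

```text
t: 11.92
tool_pos: [0.5248, -0.0607, 0.0876]
orientation: [0.0, 1.0, 0.001, -0.003]
contact_force: [-0.3, 0.1, 0.5]
grip_width: 0.0001
grip_force: 0.0
```

Run:
```python
from h import *
c=capture("side"); o=get_obs(); p=o["tool_pos"]; print(p,o["contact_force"]); P=p+[0,-.0145,.086*np.hypot(*p[:2])]; u=proj(c,P)[0]; print("expect",u)
f=c["frame"]; cv2.imwrite("pics/s4.png",cv2.convertScaleAbs(cv2.resize(f[180:260,210:310],None,fx=7,fy=7,interpolation=cv2.INTER_CUBIC),alpha=1.5))
```

```text
[ 0.52628549 -0.06100785  0.0893228 ] [0.07002504 0.08939986 0.97693088]
expect [244.92426194 217.8710213 ]
```

View pics/s4.png

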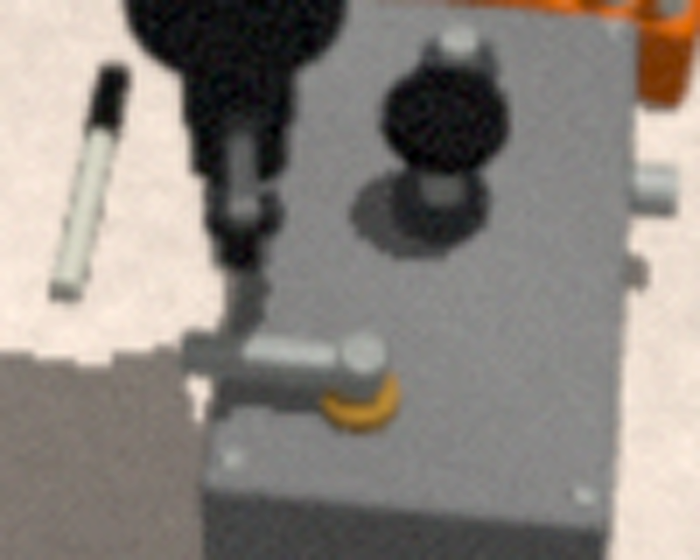

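The tip at about (243.6,218) matches the corrected model's (244.9,217.9). I'll lower another 14 mm and push.

Call:
apply_moves(
  moves=[1, 0, 0, 1.4, 0, 1, 0, 0, 1.4, 0, 1, 0, 0, 1.4, 0, 1, 0.1, -2.5, 1.4, 0, 1, 0.2, -4, 1.4, 0, 1, 0.5, -4.7, 1.4, 0, 1, 0.6, -5.4, 1.4, 0, 1, 0.6, -6.2, 1.5, 0, 1, 0.5, -6.9, 1.5, 0, 1, 0.1, -8.2, 1.5, 0, 1, -0.2, -8.7, 1.5, 0, 1, -0.5, -9.1, 1.6, 0],
)

```text
t: 13.48
tool_pos: [0.5333, -0.1524, 0.0747]
orientation: [0.0, 1.0, -0.0, -0.0]
contact_force: [-2.4, 1.1, 0.5]
grip_width: 0.0004
grip_force: 0.8
```

Call:
apply_moves(
  moves=[1, -0.2, -0.2, 0, 0, 1, -0.4, -0.3, 0, 0, 1, -0.4, -0.3, 0, 0],
)

```text
t: 13.85
tool_pos: [0.534, -0.153, 0.0742]
orientation: [-0.0, 1.0, 0.002, -0.004]
contact_force: [-13.2, 6.1, 9.7]
grip_width: 0.0003
grip_force: 7.3
```

The stop is felt at 14 N along the lever's turning direction. I'll back off, rise and check.

Call:
apply_moves(
  moves=[1, 1, 0.4, 0, 0, 1, 3, 1, 0, 0, 1, 3, 1, -4, 0, 1, 3, 1, -8, 0, 1, 0, 4, -11.6, 0, 1, -4, 8, -11.6, 0, 1, -6.5, 12.4, -11.6, 0, 1, -6.5, 12.4, -11.6, 0, 1, -6.5, 12.4, -8, 0, 1, -6.5, 12.4, -6, 0, 1, -6.5, 12.4, -6, 0],
)

```text
t: 15.22
tool_pos: [0.6006, -0.0313, 0.133]
orientation: [0.0, 1.0, 0.0, -0.002]
contact_force: [0.3, -0.0, 1.0]
grip_width: -0.0002
grip_force: 0.0
```

Run:
```python
from h import *
c=capture("side"); o=get_obs(); p=o["tool_pos"]; print(p,o["contact_force"]); P=p+[0,-.0145,.086*np.hypot(*p[:2])]
q=lambda P:np.round((proj(c,P)-[210,170])*6).tolist()
print("tip expect",q(P),"lever tip shut",q([.543,-.181,.138]),"stop 1.3",q([.566-.065*.441,-.12-.065*.898,.138]),"piv",q([.566,-.12,.138]),"cap",q([.602,-.031,.168]))
f=c["frame"]; cv2.imwrite("pics/s5.png",cv2.convertScaleAbs(cv2.resize(f[170:270,210:320],None,fx=6,fy=6,interpolation=cv2.INTER_CUBIC),alpha=1.5))
```

```text
[ 0.60157399 -0.03135941  0.13444481] [ 1.04936386 -0.04808389 -0.56023885]
tip expect [[384.0, 146.0]] lever tip shut [[263.0, 487.0]] stop 1.3 [[249.0, 482.0]] piv [[311.0, 361.0]] cap [[380.0, 150.0]]
```

View pics/s5.png

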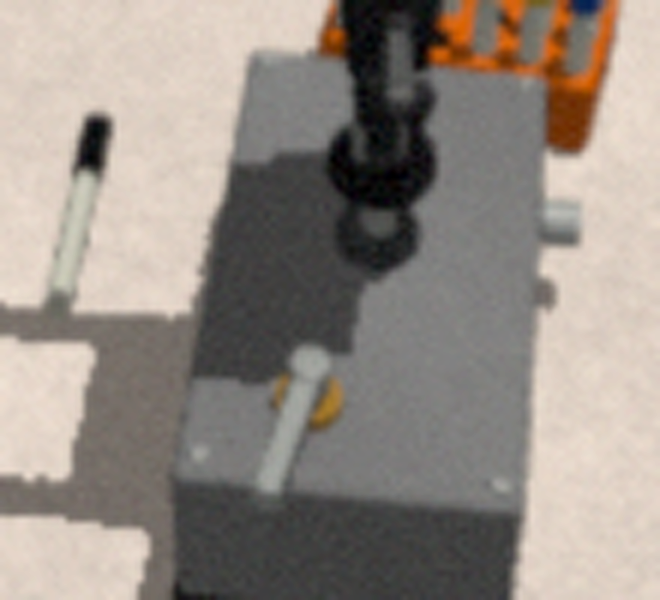

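The lever now points to (270,492), against (263,487) expected when shut, and the fingers are centred over the cap. I'll press the first stroke, watching the force.

Call:
apply_moves(
  moves=[1, 0, 0, 1.5, 0, 1, 0, 0, 2.5, 0, 1, 0, 0, 3.5, 0, 1, 0, 0, 4.2, 0, 1, 0, 0, 4.6, 0, 1, 0, 0, 4.6, 0],
)

```text
t: 16.02
tool_pos: [0.6045, -0.0318, 0.1009]
orientation: [-0.0, 1.0, -0.001, 0.003]
contact_force: [-30.4, 3.0, 62.3]
grip_width: 0.0002
grip_force: 30.5
```

Call:
apply_moves(
  moves=[1, 0, 0, -1.0, 0, 1, 0, 0, -1.0, 0],
)

```text
t: 16.27
tool_pos: [0.6045, -0.0317, 0.103]
orientation: [-0.0, 1.0, -0.001, 0.003]
contact_force: [-0.4, -1.0, 9.4]
grip_width: 0.0002
grip_force: 4.5
```

Run:
```python
from h import *
c=capture("side"); o=get_obs(); p=o["tool_pos"]; print(p,o["contact_force"]); cv2.imwrite("pics/s6.png",c["frame"]); t=capture("top"); cv2.imwrite("pics/t6.png",t["frame"])
print("cap up/down",proj(c,[[.602,-.031,.168],[.602,-.031,.138]]),"pin .12,.14",proj(c,[[.6171,.0434,.122],[.6171,.0434,.14]]))
g=cv2.cvtColor(c["frame"],cv2.COLOR_BGR2GRAY)
for r in range(184,222): print(r,*g[r,260:290])
```

```text
[ 0.60447733 -0.03168728  0.1024171 ] [-0.78354341 -1.33283564  9.13033519]
cap up/down [[273.34428796 195.01393936]
 [272.9085055  202.84043353]] pin .12,.14 [[275.54486891 186.86271353]
 [275.8204591  182.29848986]]
184 89 88 87 89 89 86 88 77 43 17 17 8 7 11 19 33 50 44 33 18 18 24 46 78 82 82 85 82 82 82
185 88 87 87 88 90 87 86 78 45 17 15 5 11 9 17 38 62 57 38 22 12 18 48 79 82 85 82 82 84 82
186 89 86 87 89 88 88 88 77 48 18 3 7 9 12 20 44 56 58 50 27 7 18 48 80 85 81 82 82 82 81
187 81 89 87 84 88 87 85 79 46 20 18 4 12 13 18 48 57 59 54 27 10 18 51 80 85 84 83 84 82 83
188 87 87 86 86 86 87 86 78 48 14 16 10 8 14 23 45 56 59 55 31 19 17 53 81 83 84 84 83 84 79
189 85 89 86 87 90 87 88 79 61 25 6 8 4 14 28 43 59 60 54 32 14 35 67 83 83 83 84 83 84 85
190 86 87 86 85 89 86 87 84 71 41 15 15 15 20 25 42 59 56 56 34 38 53 78 85 84 86 85 84 83 82
191 87 86 91 87 86 86 85 86 82 64 24 24 45 50 32 43 56 63 59 54 61 72 78 84 86 83 83 82 83 84
192 86 86 86 87 88 85 86 86 83 67 17 21 37 42 26 42 57 61 57 51 47 53 67 82 83 83 83 84 84 83
193 89 86 87 88 87 85 84 81 82 57 23 10 17 24 29 
[... 1878 characters left out ...]
 38 49 59 78 87 89 90 90 86 86 88 86 86 87
215 46 44 43 46 46 45 43 46 43 45 44 43 40 42 42 57 75 78 79 85 90 90 88 85 88 86 86 89 86 87
216 45 41 43 45 47 43 45 45 43 45 43 46 47 51 60 78 85 87 86 86 88 87 89 87 87 88 86 89 85 89
217 41 42 43 44 42 45 46 46 47 47 48 46 45 57 78 85 90 87 89 89 88 88 85 90 88 88 88 88 86 85
218 42 45 44 41 44 45 45 45 48 47 45 47 47 61 84 86 91 89 89 87 86 89 86 89 89 88 89 86 87 87
219 43 45 45 45 45 47 44 46 44 42 41 44 49 64 86 88 88 89 88 86 91 89 87 88 88 87 87 86 87 87
220 44 45 45 46 45 43 46 44 44 42 44 46 58 78 87 89 88 88 89 90 88 87 87 88 87 87 89 86 85 86
221 45 42 44 44 43 46 46 45 45 46 45 48 60 83 86 87 89 89 85 87 89 87 87 87 83 91 88 87 86 85
```

The cap's rim is now centred near row 204, where it belongs at the bottom stop, so the first stroke went fully down. I'll release and stroke again.

Call:
apply_moves(
  moves=[1, 0, 0, -2.5, 0, 1, 0, 0, -5, 0, 1, 0, 0, -5, 0, 1, 0, 0, -5, 0, 1, 0, 0, -5, 0, 1, 0, 0, -5, 0, 1, 0, 0, -3, 0, 1, 0, 0, -1.5, 0, 1, 0, 0, -0.5, 0, 1, 0, 0, 0.3, 0, 1, 0, 0, 0.3, 0, 1, 0, 0, 0.3, 0],
)

```text
t: 17.88
tool_pos: [0.6037, -0.031, 0.1012]
orientation: [-0.0, 1.0, -0.001, 0.002]
contact_force: [-12.2, 2.0, 35.5]
grip_width: 0.0002
grip_force: 17.4
```

Call:
apply_moves(
  moves=[1, 0, 0, -2.5, 0, 1, 0, 0, -5, 0, 1, 0, 0, -5, 0, 1, 0, 0, -5, 0, 1, 0, 0, -5, 0, 1, 0, 0, -5, 0, 1, 0, 0, -3, 0, 1, 0, 0, -1.5, 0, 1, 0, 0, -0.6, 0, 1, 0, 0, 0, 0, 1, 0, 0, 0, 0, 1, 0, 0, 0, 0],
)

```text
t: 19.38
tool_pos: [0.604, -0.0311, 0.1012]
orientation: [-0.0, 1.0, -0.001, 0.002]
contact_force: [-12.4, 1.7, 33.4]
grip_width: -0.0
grip_force: 16.9
```

Call:
apply_moves(
  moves=[1, 0, 0, -2.5, 0, 1, 0, 0, -5, 0, 1, 0, 0, -5, 0, 1, 0, 0, -5, 0, 1, 0, 0, -5, 0, 1, 0, 0, -5, 0, 1, 0, 0, -3, 0, 1, 0, 0, -1.5, 0, 1, 0, 0, -0.6, 0, 1, 0, 0, 0, 0, 1, 0, 0, 0, 0, 1, 0, 0, 0, 0],
)

```text
t: 20.88
tool_pos: [0.6039, -0.0311, 0.1012]
orientation: [-0.0, 1.0, -0.001, 0.002]
contact_force: [-11.9, 0.8, 33.7]
grip_width: 0.0005
grip_force: 17.0
```

Call:
apply_moves(
  moves=[1, 0, 0, -2.5, 0, 1, 0, 0, -5, 0, 1, 0, 0, -5, 0, 1, 0, 0, -5, 0, 1, 0, 0, -5, 0, 1, 0, 0, -5, 0, 1, 0, 0, -3, 0, 1, 0, 0, -1.5, 0, 1, 0, 0, -0.6, 0, 1, 0, 0, 0, 0, 1, 0, 0, 0, 0, 1, 0, 0, 0, 0],
)

```text
t: 22.38
tool_pos: [0.6039, -0.0311, 0.1012]
orientation: [-0.0, 1.0, -0.001, 0.002]
contact_force: [-12.7, 1.8, 33.7]
grip_width: 0.0001
grip_force: 17.0
```

Call:
apply_moves(
  moves=[1, 0, 0, -2.5, 0, 1, 0, 0, -5, 0, 1, 0, 0, -5, 0, 1, 0, 0, -5, 0, 1, 0, 0, -5, 0, 1, 0, 0, -5, 0, 1, 0, 0, -3, 0, 1, 0, 0, -1.5, 0, 1, 0, 0, -0.6, 0, 1, 0, 0, 0, 0, 1, 0, 0, 0, 0, 1, 0, 0, 0, 0],
)

```text
t: 23.88
tool_pos: [0.6039, -0.0311, 0.1012]
orientation: [-0.0, 1.0, -0.001, 0.002]
contact_force: [-12.0, 1.5, 34.0]
grip_width: -0.0001
grip_force: 17.0
```

Call:
apply_moves(
  moves=[1, 0, 0, -4, 0, 1, 0, 0, -9, 0, 1, 0, 0, -14, 0, 1, 5, 5, -16, 0, 1, 10, 10, -16, 0, 1, 14, 14, -16, 0, 1, 17, 19, -16, 0, 1, 18, 24, -16, 0, 1, 20, 30, -16, 0, 1, 20, 34, -16, 0, 1, 20, 34, -16, 0, 1, 20, 34, -16, 0],
)

```text
t: 25.38
tool_pos: [0.4015, 0.3086, 0.2542]
orientation: [-0.0, 1.0, -0.001, -0.001]
contact_force: [-0.4, -0.1, -0.4]
grip_width: -0.0001
grip_force: 0.0
```

Run:
```python
from h import *
c=capture("top"); o=get_obs(); print(o["tool_pos"],o["contact_force"])
cv2.imwrite("pics/t7.png",c["frame"]); s=capture("side"); cv2.imwrite("pics/s7.png",s["frame"])
b=cv2.imread("pics/top0.png",0); g=cv2.cvtColor(c["frame"],cv2.COLOR_BGR2GRAY)
print("pin proj at z .122 .14 .158",proj(c,[[.617,.0434,z] for z in(.122,.14,.158)]).round(1).tolist())
print("before");[print(r,*b[r,232:256]) for r in range(158,180)]
print("after");[print(r,*g[r,232:256]) for r in range(158,180)]
# lever direction: bright pixels
for n,a in(("b",b),("a",g)):
    ys,xs=np.where(a[185:222,290:335]>100); print(n,"bright lever px",len(xs),list(zip(xs+290,ys+185))[::6])
for n,(u0,u1,v0,v1) in dict(rack=(160,220,112,192),bottle=(355,392,175,215),marker=(195,258,228,252),cap=(262,290,160,190)).items():
    d=cv2.absdiff(b,g)[v0:v1,u0:u1]; print(n,"changed px",(d>30).sum())
```

```text
[0.40184013 0.30823744 0.25459222] [-0.07537787 -0.15680713  0.44250322]
pin proj at z .122 .14 .158 [[243.6, 169.9], [243.5, 167.9], [243.3, 165.8]]
before
158 69 65 68 67 66 68 70 70 65 64 67 69 70 69 69 69 70 68 65 67 69 66 67 71
159 71 66 70 69 67 70 68 69 67 66 66 69 71 67 66 68 68 69 69 67 69 70 67 67
160 70 67 69 64 65 68 67 66 66 67 66 68 69 65 68 68 70 65 68 66 67 69 68 70
161 67 67 65 69 67 66 69 70 68 72 68 68 69 72 67 65 67 69 62 70 67 67 67 65
162 70 68 67 65 69 67 66 67 65 68 70 67 70 68 69 67 68 69 69 67 68 67 64 72
163 68 69 65 67 67 69 70 70 68 68 71 70 70 65 70 68 66 68 66 68 67 68 65 67
164 71 72 68 69 70 66 74 68 69 70 53 58 50 43 59 70 68 69 70 69 69 71 70 71
165 71 67 68 72 67 67 69 54 52 40 36 37 36 33 39 47 67 67 65 68 66 65 70 69
166 71 66 70 70 69 70 67 46 38 31 49 59 77 36 30 35 46 72 70 68 70 68 70 69
167 66 67 66 71 70 70 45 31 34 64 101 105 109 108 49 33 38 56 66 67 67 69 70 71
168 70 69 66 67 69 58 35 28 39 114 113 115 112 117 114 33 34 42 54 68 70 71 67 67
169 71 70 72 71 72 48 32 36 54 114 114 116 117 115 124 32 36 36 48 68 72 72 72 67
170 70 71 69 68
[... 4503 characters left out ...]
, np.int64(198)), (np.int64(334), np.int64(199)), (np.int64(333), np.int64(203)), (np.int64(330), np.int64(205)), (np.int64(331), np.int64(206)), (np.int64(331), np.int64(207)), (np.int64(331), np.int64(208)), (np.int64(331), np.int64(209)), (np.int64(331), np.int64(210)), (np.int64(331), np.int64(211)), (np.int64(329), np.int64(212)), (np.int64(322), np.int64(213)), (np.int64(331), np.int64(213)), (np.int64(324), np.int64(214)), (np.int64(333), np.int64(214)), (np.int64(332), np.int64(215)), (np.int64(331), np.int64(216)), (np.int64(331), np.int64(217)), (np.int64(334), np.int64(218)), (np.int64(324), np.int64(221))]
rack changed px 0
bottle changed px 0
marker changed px 0
cap changed px 0
```

Run:
```python
from h import *
c=capture("top"); g=cv2.cvtColor(c["frame"],cv2.COLOR_BGR2GRAY)
m=((g>92)*255).astype(np.uint8); n,l,st,ce=cv2.connectedComponentsWithStats(m[180:210,300:331],connectivity=4)
i=l[191-180,314-300]; ys,xs=np.where(l==i); print(st[i]); P=np.c_[xs+300,ys+180]
W=np.array([atz(c,p.astype(float),.138)[:2] for p in P]); W0=np.array([.566,-.12])
r=np.linalg.norm(W-W0,axis=1); s=(r>.015); 
v=cv2.fitLine(W[s].astype(np.float32),cv2.DIST_HUBER,0,.001,.001).ravel(); v=v[:2]*np.sign(-v[1]); print("len",r.max(),"theta",np.arctan2(-v[1],-v[0])+.186, "thr pivot",v)
```

```text
[11  8  7  7 35]Traceback (most recent call last):
  File "<stdin>", line 7, in <module>
cv2.error: OpenCV(4.12.0) /io/opencv/modules/imgproc/src/linefit.cpp:50: error: (-215:Assertion failed) count > 0 in function 'fitLine2D_wods'
```

Run:
```python
from h import *
c=capture("top"); g=cv2.cvtColor(c["frame"],cv2.COLOR_BGR2GRAY)
for r in range(184,206): print(r,*g[r,306:340])
for th in(1.2,1.3,1.4):
    a=np.pi-.186+th; print(th,proj(c,[[.566+d*np.cos(a),-.12+d*np.sin(a),.138] for d in(0,.03,.065)]).round(1).tolist())
```

```text
184 73 75 70 75 69 72 71 71 72 71 73 72 70 70 72 68 71 71 72 70 68 72 68 68 69 67 53 115 125 123 125 124 121 123
185 75 70 72 75 72 75 71 71 72 72 68 74 73 67 71 65 70 71 70 68 72 70 69 69 73 65 61 119 121 121 124 121 122 123
186 71 71 70 74 71 69 71 70 70 71 71 71 73 69 70 70 71 70 69 68 71 68 72 68 73 63 61 120 121 124 123 127 123 127
187 72 74 71 73 66 72 76 63 72 57 70 74 71 72 71 70 72 69 70 76 68 68 68 70 71 57 66 123 120 123 122 125 128 126
188 73 71 72 75 75 74 86 96 99 94 78 70 69 70 71 71 70 73 68 70 71 69 70 71 72 60 94 122 120 120 126 128 131 127
189 73 75 74 87 83 83 112 109 105 106 100 80 72 70 69 71 65 70 74 66 72 70 68 70 69 59 96 124 117 121 122 122 121 127
190 72 71 85 88 63 109 116 115 110 109 107 95 74 69 69 68 69 75 69 67 72 68 70 71 65 53 118 121 122 124 126 122 126 126
191 72 49 87 84 40 124 122 121 112 110 106 102 89 92 66 59 72 72 66 68 69 73 72 72 63 58 122 117 122 126 122 128 127 126
192 73 67 88 85 35 91 120 120 114 110 107 105 86 104 91 82 74 65 70 68 68 65 68 71 59 57 122 122 127 127 126 124 129 127
193 71 69 87 86 30 65 118 119 118 110 101 82 110 111 10
[... 906 characters left out ...]
69 68 64 63 58 61 66 70 61 60 31 30 28 26 29 27 29 32 32 31 33 48 41 49 64 78 89 98 107 105 106
202 72 70 68 67 70 71 72 70 71 71 70 72 71 63 62 63 30 30 27 33 29 33 27 46 112 90 49 37 47 50 68 84 95 106
203 71 72 72 73 68 71 71 71 68 69 67 66 70 69 70 72 63 67 65 64 63 34 29 48 124 116 112 109 90 50 42 45 57 73
204 72 70 73 68 70 73 71 70 75 68 69 70 72 68 71 72 69 73 72 72 75 63 48 66 124 126 126 121 118 116 94 69 52 73
205 69 68 70 70 67 67 72 70 72 69 70 73 71 70 69 72 72 72 70 69 70 68 58 90 122 128 128 121 121 129 123 114 116 118
1.2 [[314.2, 191.2], [325.4, 198.2], [338.6, 206.5]]
1.3 [[314.2, 191.2], [326.0, 197.1], [339.9, 204.0]]
1.4 [[314.2, 191.2], [326.5, 195.9], [341.0, 201.5]]
```

The pin top is at row 165.6, where a fully out pin (158 mm) projects to 165.8. The cap is back up, the lever lies on the 1.4 rad line, and the bystanders haven't moved.

```bash
python3 -c "
from plant import sign_off
print(sign_off())"
```

```text
the job is handed in; nothing more can be done
None
```

The job is handed in at about 26 s. The vent was shut to its stop first, then six full strokes put the pin fully out; the plunger is back up, the arm is clear, and the rack, bottle and marker have not moved. The reported TCP read up to about 4–5 cm too low (it varied with position), so the first lever push passed over it, and I touched bare bench at about 37 N to measure that.

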